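Set the corner tile square against the battens of the setting board

TASK

We are relaying an old tiled panel. Take the corner tile (the one with an L-shaped blue band) out of the sorting tray, lay it face up on the setting board without dropping it, and push it square and flush into the corner of the two battens, with the corner of its blue L in the corner of the battens. Leave the other tiles in the tray and the things on the bench where they are.

Things in the scene. Friction and masses are not known exactly. Their poses are not given: they have to be found in the camera images.
- corner_tile: The tile to set: cream glazed ceramic, 50 x 50 x 10 mm, about 55 g, glaze up. A 12 mm dark blue band along its whole +x edge and another along its +y edge form an L; it is the only tile with an L. Starts alone and flat in one of the tray's four compartments, turned up to 1.3 rad from the tray. Origin: centre of its underside; z points up out of the face.
- band_corner (a point): Corner of the blue L on the corner tile: its +x +y corner, 25 mm along x and 25 mm along y from the tile's centre, on the top face.
- board: Setting board, fixed: plywood 240 x 240 x 12 mm, flat paper drawing on its face. Two softwood battens, 24 mm wide, top 12 mm above the face, at right angles: along its +x edge (inner face at x = 85 mm) and +y edge (inner face at y = 85 mm); the rest is clear. Origin: centre of underside, on the bench; turned up to 0.3 rad. Left or right on the bench, the tray on the other side.
- batten_corner (a point): Inside corner where the inner faces of the two battens meet, at the board's upper face (12 mm above the bench), at x = +85 mm, y = +85 mm of the board.
- tray: Dark wooden sorting tray, fixed: 270 x 270 x 30 mm high, walls, dividers and floor 6 mm thick, one divider each way making four compartments 126 x 126 mm, their centres 66 mm from the tray's centre along both its x and y. Origin: centre of its underside, on the bench; turned up to 0.2 rad.
- border_tile: Other tile, cream with one straight blue band along one edge, 50 x 50 x 10 mm, in its own compartment under a second one like it. Origin at the centre of its underside. To be left.
- border_tile2: Tile like border_tile, stacked on it. Origin at the centre of its underside. To be left.
- field_tile: Other tile, cream with a green diamond in the middle, 50 x 50 x 10 mm, in its own compartment under a second one like it. Origin at the centre of its underside. To be left.
- field_tile2: Tile like field_tile, stacked on it. Origin at the centre of its underside. To be left.
- plain_tile: Other tile, plain cream, 50 x 50 x 10 mm, in its own compartment. Origin at the centre of its underside. To be left.
- water_bottle: White plastic bottle of distilled water, 68 mm across, 190 mm tall, loose at the right of the bench. Origin at the centre of its underside. To be left.
- adhesive_jar: Amber glass jar with black lid, 60 mm across, 70 mm tall, loose at the left of the bench. Origin at the centre of its underside. To be left.
- spatula: Spatula, 200 mm long, lying loose across the bench beyond the tray and the board, under 30 mm high. Origin on its underside near its middle. To be left.
There are look-alikes about, which are no part of the job. Leave any brown or red look-alike of the corner_tile alone.

How it is judged:
On the way, in this order (a step that is already met when the one before it is completed fails the run):
1. the corner tile has been lifted out of the tray (its underside above the tray's walls) (height (world z) of corner_tile above 0.031 m).
2. the corner tile lies flat and face up on the setting board (z of corner_tile in the frame of board between 0.009 and 0.015 m and x of corner_tile in the frame of board between -0.12 and 0.065 m and y of corner_tile in the frame of board between -0.12 and 0.065 m and angle between corner_tile's own z axis and vertical below 0.06 rad).
At the end, for the whole second after the job is handed in: The corner tile lies flat, face up and at rest on the board, its edges within 2 mm of both battens and square to them within 2 degrees (0.035 rad), with the corner of its blue L in the corner of the battens (within 6 mm) (x of corner_tile in the frame of batten_corner between -0.027 and -0.023 m and y of corner_tile in the frame of batten_corner between -0.027 and -0.023 m and z of corner_tile in the frame of batten_corner between -0.003 and 0.003 m and angle between the x axis of corner_tile and the x axis of board, either way round below 0.035 rad and horizontal distance between band_corner and batten_corner below 0.006 m and angle between corner_tile's own z axis and vertical below 0.04 rad and linear speed of corner_tile below 0.01 m/s); the robot touches nothing.
It fails at once if the corner tile is dropped (falls free by more than about 13 mm) (contact force between corner_tile and the fingers below 0.05 N and linear speed of corner_tile above 0.5 m/s).
It fails at once if another tile is moved by more than 25 mm (distance of any of border_tile, border_tile2, field_tile, field_tile2, plain_tile from where it was at the start of the episode above 0.025 m).
It fails at once if the bottle, the jar or the spatula is moved by more than 25 mm (distance of any of water_bottle, adhesive_jar, spatula from where it was at the start of the episode above 0.025 m).
It also fails if it takes over 50 s, if anything falls off the work surface, if the arm or the gripper's body presses on something with over 40 N, if the wrist force passes 120 N, or if a joint passes its speed limit or range.

ROBOT

A 6-joint arm with a two-finger parallel gripper is mounted at the origin on the work surface. World frame = base frame: x ahead of the robot, y to its left, z up, the work surface at z = 0. Lengths are in m, angles in rad, forces in N, time in s.
With the tool pointing down it reaches from about 0.425 to 0.95 m from the base axis. Payload 14.7 kg.
Tool frame: the origin (TCP) lies on the centre line of the jaws, within the pads' length; the fingertips stand 8 mm ahead of it and the grasp point (between the pads) lies 11 mm behind it (manip.tip_extent is the distance from the TCP to the fingertips, in m); z points along the fingers, y is the direction in which the jaws open and shut (so a half turn about z gives the same grasp; the last joint's range is limited). The gripper opens to 85 mm and grips with 20 to 120 N. Pads are 22 mm wide; open, the fingers measure 114 mm over their backs; the gripper's body (76 mm by 85 mm) begins 54 mm behind the grasp point. The pads swing forward as they close: fully open they stand 13 mm farther back than shut.
Start: joints at [1.067, 0.48, 1.596, -0, 1.065, -0.047], TCP at [0.287, 0.583, 0.214] pointing down, gripper open.
Joint ranges: [-2.75, 2.75], [-0.82, 2.05], [0.23, 2.67], [-1.56, 4.7], [0.09, 2.69], [-2.92, 2.92]. Speed limits (rad/s): [1.89, 1.89, 2.39, 3.01, 3.01, 3.01].

INTERFACE

Orientations are given as a unit quaternion [w, x, y, z].
In Python, from cell import manip, imaging gives the robot as it stands. The module is installed in compiled form; this text tells all that it offers.
- The arm moves only by the tool jog_arm, never from a script. Its argument "plan" is a list that holds one entry, the list of rows, each a list of 7 numbers: the shift along the tool's x, y, z in m, then the turn, a rotation vector about the tool's x, y, z in degrees, then the closure in counts, from 0 (fully open) to 255 (shut). A call has exactly 5 rows; each row is the pose to reach, as a shift and turn from the pose commanded when the call began, along the tool's axes at that moment; what a row does not reach only later rows make up. A row lasts 1/10 s, in which the tool goes at most 50 mm and 8.59 degrees, less where a joint would pass 70% of its speed; a pose out of reach is approached as far as the arm can. A call with a gripper value outside its range is refused whole. The fingers move at their own pace and stop on an object; the grip force is fixed at half the most. Time passes only in rows, so rows that repeat a pose let the fingers close, or fill a call up. It gives the time, the measured TCP pose, the force and the opening at its end, in the units of the state.
- manip.observe(): the state, without advancing time (a new reading comes with each control period).
- imaging.camera(name): name is "side" or "top" or "wrist"; returns a dict with "frame" (400x640x3 uint8, red, green, blue), "fx", "fy", "cx", "cy" (pixels), "R" (3x3) and "t" (3): a world point X has camera coordinates R X + t; the wrist camera has in their place "T_tool_cam" (4x4, takes a point from camera to tool coordinates, whose origin is the TCP and whose axes are the flange's). Camera axes: x right, y down, z forward; pixel columns grow to the right and rows downward; lengths in m; the calibration is good to about 2 mm. A picture is of the moment at which its call begins: read the wrist's pose just before it. There is no depth.
- manip.close_job(): hands the job in, once; it reports no verdict.
Trained networks look in the newest picture that a camera, given by its name, has taken for a name from the list of things; names that differ only in an ending like _2 or _b are one class to them, and where a whole thing is asked for, a point or a joint stands for the part that bears it (a point fixed in the world has none). Each returns a list of dicts, best first, with "p" (0 to 1); they miss things now and then, are a little off and sometimes report something else, mostly with a low value. They report only what shows in the picture. A call takes as long as a camera call. They do not tell look-alikes from the thing itself.
- imaging.look_for(name, camera): "box" ([left, top, right, bottom] in pixels, round what is visible of it).
- imaging.silhouettes(name, camera): "pixels" (400x640 bool, what is visible of it) and "box" ([left, top, right, bottom] in pixels, round what is visible of it).
The state is a dict: "time_s": time; "joint_pos": joint angles; "dq": joint speeds; "joint_torque": joint torques, N m; "tool_pos": TCP position; "ee_rot": TCP orientation; "contact_force": force on the tool from outside, world axes, zero at the start; "wrist_torque": the same for the moment, N m; "width": opening from 0.0 (shut) to 1.0 (fully open).
Only numpy, scipy, OpenCV 4.12 (cv2) and the standard library are available. Lean on these libraries where they do the work, as an engineer would, in place of code of your own. Each camera call takes 0.05 s, during which the arm holds its last target. There are 200 camera calls.

## Working session

There is one attempt and no reset: what is moved stays moved. The work goes in short steps, Python scripts to look and compute and a tool call to move; the robot and the scene stay as the last step left them, time stands still between calls to the robot, and variables do not carry over. Pictures are saved under pics/ and viewed, about 8 in all and at most 12, crops included, and the job is handed in when it is done.

Besides the shell and the picture viewer there is one more tool, called after ">>>" by a JSON object that holds its "method" and its "body". jog_arm: Moves the arm, as the interface text tells. Its arguments: {"type":"object","properties":{"plan":{"type":"array"}},"required":["plan"]}

```bash
mkdir -p pics
cat > h.py <<'E'
import numpy as np, cv2
from cell import manip, imaging
from scipy.spatial.transform import Rotation as Ro
def rot(q): return Ro.from_quat([q[1],q[2],q[3],q[0]]).as_matrix()
def ray(c,uv,z):
    d=np.array([(uv[0]-c['cx'])/c['fx'],(uv[1]-c['cy'])/c['fy'],1.])
    R=np.array(c['R']);t=np.array(c['t']);o=-R.T@t;w=R.T@d
    return o+w*(z-o[2])/w[2]
def proj(c,X):
    p=np.array(c['R'])@X+np.array(c['t']);return np.array([c['fx']*p[0]/p[2]+c['cx'],c['fy']*p[1]/p[2]+c['cy']])
def cam(name):
    s=manip.observe();c=dict(imaging.camera(name))
    if name=='wrist':
        T=np.array(c['T_tool_cam']);W=np.eye(4);W[:3,:3]=rot(s['ee_rot']);W[:3,3]=s['tool_pos'];M=np.linalg.inv(W@T);c['R']=M[:3,:3];c['t']=M[:3,3]
    return c
def save(n,f): cv2.imwrite('pics/'+n+'.png',f[:,:,::-1])
E
python3 - <<'E'
from h import *
s=manip.observe();print({k:np.round(v,3) for k,v in s.items()}, manip.tip_extent)
c=cam('top');save('top',c['frame'])
R=np.array(c['R']);print(-R.T@np.array(c['t']),c['fx'])
for n in ['corner_tile','board','tray','border_tile','field_tile','plain_tile','water_bottle','adhesive_jar','spatula']:
    for d in imaging.look_for(n,'top')[:4]: 
        b=np.array(d['box']);print(n,round(d['p'],2),b.round(),ray(c,[(b[0]+b[2])/2,(b[1]+b[3])/2],0.016).round(3))
E
```

```text
{'time_s': np.float64(0.0), 'joint_pos': array([ 1.067,  0.481,  1.597, -0.   ,  1.065, -0.047]), 'dq': array([ 0.001, -0.001, -0.002, -0.001, -0.   ,  0.001]), 'joint_torque': array([-5.0000e-03, -9.5062e+01, -4.3022e+01, -0.0000e+00,  1.2000e-02,
        0.0000e+00]), 'tool_pos': array([0.286, 0.583, 0.213]), 'ee_rot': array([-0.   ,  0.226,  0.974, -0.001]), 'contact_force': array([ 0.422,  0.211, -1.55 ]), 'wrist_torque': array([ 0.005,  0.054, -0.044]), 'width': np.float64(1.0)} 0.008
[ 0.43885092 -0.06055318  1.62464867] 461.6352556621463
corner_tile 0.65 [474. 221. 490. 237.] [ 0.484 -0.609  0.016]
corner_tile 0.57 [370. 194. 385. 204.] [ 0.599 -0.247  0.016]
corner_tile 0.55 [419. 253. 437. 272.] [ 0.373 -0.414  0.016]
board 0.82 [221. 193. 293. 264.] [0.504 0.175 0.016]
board 0.39 [368. 190. 388. 206.] [ 0.602 -0.248  0.016]
tray 0.97 [319. 178. 409. 265.] [ 0.521 -0.198  0.016]
border_tile 0.46 [343. 238. 354. 255.] [ 0.435 -0.142  0.016]
field_tile 0.71 [376. 228. 393. 241.] [ 0.473 -0.269  0.016]
plain_tile 0.59 [330. 201. 345. 212.] [ 0.575 -0.106  0.016]
water_bottle 0.85 [435. 181. 468. 205.] [ 0.613 -0.508  0.016]
adhesive_jar 0.74 [161. 178. 185. 194.] [0.659 0.468 0.016]
spatula 0.64 [319. 124. 337. 184.] [ 0.761 -0.077  0.016]
```

View pics/top.png

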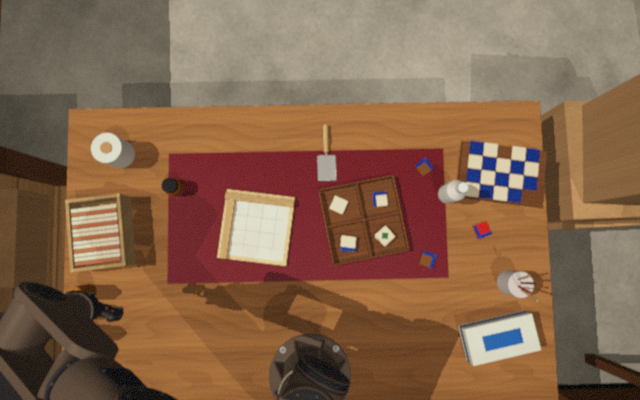

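The top view shows the board at about (256,228) with battens on its top and left sides. The tray is at about (364,221), and the likely corner tile is in its upper-right compartment at about (380,199). The lower-left tile at (348,242) carries a single band. The brown and red look-alikes lie outside the tray.

```bash
cat >> h.py <<'E'
def go(p,yaw,g=0):
    """print tool shift/turn from current pose to world p, tool x at yaw (deg), pointing down"""
    s=manip.observe();R0=rot(s['ee_rot']);a=np.radians(yaw)
    x=np.array([np.cos(a),np.sin(a),0]);z=np.array([0,0,-1.]);R1=np.c_[x,np.cross(z,x),z]
    print('pos',np.round(s['tool_pos'],4),'yaw',np.degrees(np.arctan2(R0[1,0],R0[0,0])).round(2),'w',round(float(s['width']),3),'F',np.round(s['contact_force'],1),'t',round(float(s['time_s']),2))
    print('ROW',np.round(R0.T@(np.array(p)-s['tool_pos']),4),np.round(Ro.from_matrix(R0.T@R1).as_rotvec(degrees=True),2))
E
python3 - <<'E'
from h import *
c=imaging.camera('wrist');print(np.round(c['T_tool_cam'],3),c['fx'])
go([.5,.17,.33],105)
c=cam('top')
save('crop',cv2.resize(c['frame'][165:275,210:450],None,fx=3.3,fy=3.3,interpolation=cv2.INTER_CUBIC))
E
```

```text
[[-0.001 -0.966 -0.259  0.065]
 [ 1.    -0.001  0.    -0.   ]
 [-0.001 -0.259  0.966 -0.161]
 [ 0.     0.     0.     1.   ]] 275.3858192142412
pos [0.2867 0.5834 0.2139] yaw 153.83 w 1.0 F [ 0.   0.6 -0.6] t 0.55
ROW [-0.3738 -0.2769 -0.1161] [ 0.   -0.   48.83]
```

View pics/crop.png

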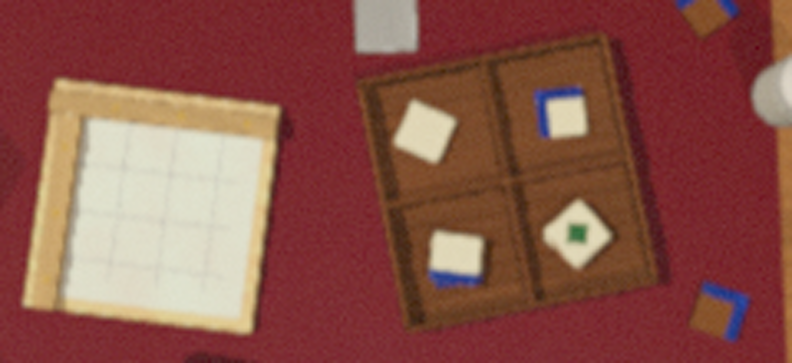

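The corner tile is in the upper-right compartment at crop (562,113). Its L points up and left, the same way as the batten corner at crop (85,117), so it needs little turning. I'll move over the board for a close look.

```bash
python3 -c "
from h import *
go([.5,.17,.16],180)"
```

```text
pos [0.2867 0.5834 0.2139] yaw 153.83 w 1.005 F [ 1.4 -0.5  0.4] t 0.6
ROW [-0.3738 -0.2769  0.0539] [ -0.     0.   -26.17]
```

>>> {"method": "jog_arm", "body": {"plan": [[[-0.374,-0.277,0.054,0,0,-26.2,0],[-0.374,-0.277,0.054,0,0,-26.2,0],[-0.374,-0.277,0.054,0,0,-26.2,0],[-0.374,-0.277,0.054,0,0,-26.2,0],[-0.374,-0.277,0.054,0,0,-26.2,0]]]}}

```text
time_s: 1.1
tool_pos: [0.398, 0.3678, 0.186]
ee_rot: [0.0, -0.001, 1.0, 0.0]
contact_force: [1.2, 0.4, -0.5]
width: 1.0
```

```bash
python3 -c "
from h import *
go([.5,.17,.16],180)"
```

```text
pos [0.398  0.3678 0.186 ] yaw -179.86 w 1.0 F [ 1.2  0.4 -0.5] t 1.1
ROW [-0.1015 -0.1981  0.026 ] [0.02 0.03 0.14]
```

>>> {"method": "jog_arm", "body": {"plan": [[[-0.102,-0.198,0.026,0,0,0,0],[-0.102,-0.198,0.026,0,0,0,0],[-0.102,-0.198,0.026,0,0,0,0],[-0.102,-0.198,0.026,0,0,0,0],[-0.102,-0.198,0.026,0,0,0,0]]]}}

```text
time_s: 1.6
tool_pos: [0.5008, 0.1682, 0.1597]
ee_rot: [0.0, 0.001, 1.0, -0.0]
contact_force: [-0.2, 0.3, 0.5]
width: 1.001
```

Run:
```python
from h import *
c=cam('wrist');save('wb',c['frame']);np.save('wb.npy',c,allow_pickle=True)
for d in imaging.look_for('board','wrist')[:2]: print(d)
go([.6,-.247,.16],180)
```

```text
{'box': [222.1, 68.7, 457.7, 297.1], 'p': 0.55}
pos [0.5008 0.1686 0.1597] yaw 179.83 w 0.996 F [-0.8  0.3  0. ] t 1.7
ROW [-1.004e-01 -4.153e-01 -1.000e-04] [-0.02  0.01 -0.17]
```

View pics/wb.png

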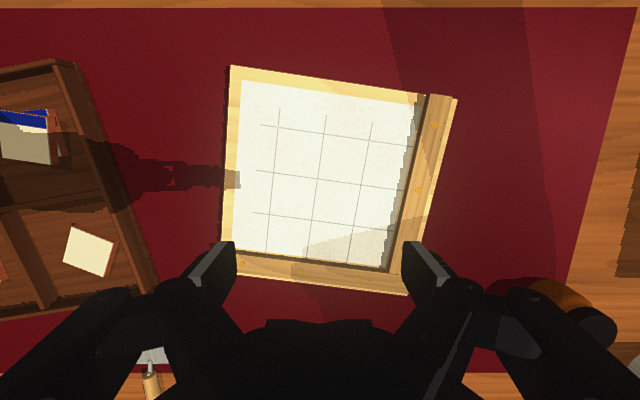

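The wrist view shows the board square, with the battens on its right and bottom sides and their inside corner near (388,271). Outer corners are near (230,66), (457,98) and (407,296). I'll fit the board pose from these.

```bash
cat > fit.py <<'E'
from h import *
from scipy.optimize import least_squares
c=np.load('wb.npy',allow_pickle=True).item()
obs=[((230,66),(-.12,-.12,.012)),((457,98),(-.12,.12,.024)),((407,296),(.12,.12,.024)),((388,271),(.085,.085,.012)),((429,95),(-.12,.096,.024)),((219,241),(.07,-.12,.012))]
def w(p,m): 
    a=p[2];return np.array([p[0]+np.cos(a)*m[0]-np.sin(a)*m[1],p[1]+np.sin(a)*m[0]+np.cos(a)*m[1],m[2]])
f=lambda p:np.concatenate([proj(c,w(p,m))-u for u,m in obs[:4]])
r=least_squares(f,[.5,.17,-.1],loss='soft_l1');p=r.x
if __name__=='__main__':
    print(p,np.degrees(p[2]),r.fun.round(1)); print('corner',w(p,(.085,.085,.012)))
    np.save('board.npy',p)
    im=cv2.resize(c['frame'],None,fx=3,fy=3,interpolation=cv2.INTER_CUBIC)
    for q in [[(-.12,-.12,.012),(.12,-.12,.012),(.12,.12,.024),(-.12,.12,.024)],[(-.12,.085,.012),(.085,.085,.012),(.085,-.12,.012)],[(-.12,.085,.024),(.085,.085,.024),(.085,-.12,.024)]]:
        cv2.polylines(im,[np.array([(proj(c,w(p,m))+.5)*3 for m in q],int)],len(q)==4,(0,255,0) if q[0][2]<.02 else (255,0,0),1)
    save('fit',im[180:920,630:1400])
E
python3 fit.py
```

```text
[ 0.51161346  0.17758018 -0.13699214] -7.849071162229926 [-2.6 -0.   3.9  0.2  2.1  6.  -3.4 -2.5]
corner [0.60742506 0.25017589 0.012     ]
```

View pics/fit.png

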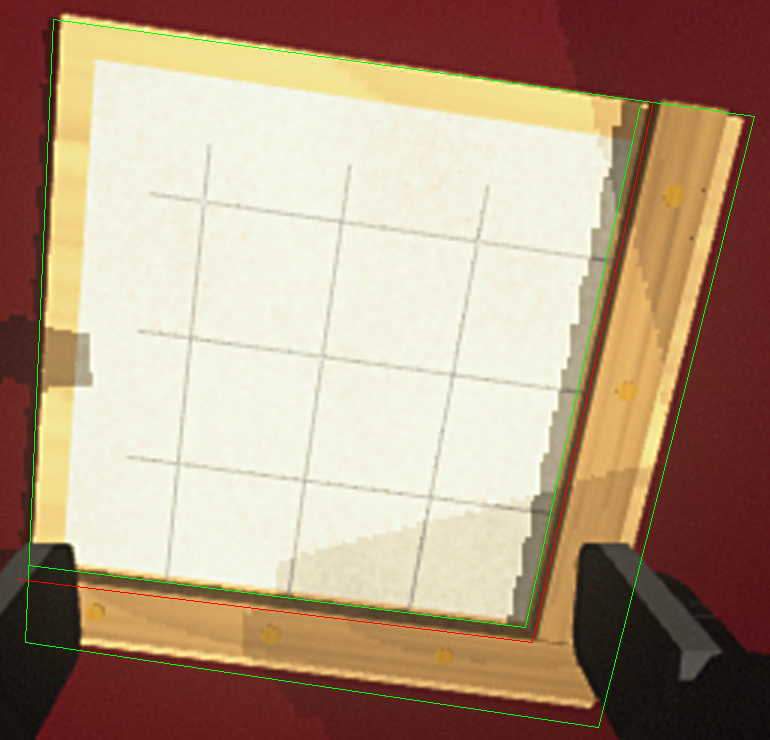

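>>> {"method": "jog_arm", "body": {"plan": [[[-0.1,-0.415,-0.02,0,0,0,0],[-0.1,-0.415,-0.02,0,0,0,0],[-0.1,-0.415,-0.02,0,0,0,0],[-0.1,-0.415,-0.02,0,0,0,0],[-0.1,-0.415,-0.02,0,0,0,0]]]}}

```text
time_s: 2.2
tool_pos: [0.5584, -0.0726, 0.1721]
ee_rot: [0.0, -0.001, 1.0, 0.0]
contact_force: [1.0, 0.2, 0.0]
width: 0.999
```

The overlay matches the inner batten edges, but the outer edges differ by a few pixels. I'll refine the yaw from the grid lines and edges, and carry on to the tray.

Run:
```python
from h import *
c=np.load('wb.npy',allow_pickle=True).item()
P=lambda x,y,z=.012: ray(c,[(x+630)/3-.5,(y+180)/3-.5],z)[:2]
def yaw(a,b,off,z=.012):
    d=P(*b,z)-P(*a,z);return round(np.degrees(np.arctan2(d[1],d[0]))-off,2)
print('rows (along y)',[yaw(a,b,90) for a,b in [((150,193),(607,259)),((138,331),(580,391)),((127,457),(550,514)),((62,15),(640,100))]], 'top edge batten', yaw((80,588),(540,641),90,.024))
print('cols (along x)',[yaw(a,b,0) for a,b in [((209,145),(167,580)),((349,167),(289,597)),((487,187),(410,610)),((62,15),(35,545))]],'batten',yaw((650,103),(535,640),0,.024))
print('inner corner top',P(535,641,.024),'bottom',P(526,627),'TL',P(62,15))
go([.6,-.247,.18],180)
```

```text
rows (along y) [np.float64(-8.11), np.float64(-7.97), np.float64(-8.24), np.float64(-7.87)] top edge batten -7.39
cols (along x) [np.float64(-8.02), np.float64(-8.03), np.float64(-8.02), np.float64(-8.04)] batten -7.33
inner corner top [0.606942   0.25126358] bottom [0.60741055 0.25048484] TL [0.37499218 0.07803008]
pos [ 0.5584 -0.0726  0.1721] yaw -179.94 w 0.999 F [1.  0.2 0. ] t 2.2
ROW [-0.0414 -0.1744 -0.0079] [0.   0.03 0.06]
```

>>> {"method": "jog_arm", "body": {"plan": [[[-0.041,-0.174,0.03,0,0,0,0],[-0.041,-0.174,0.03,0,0,0,0],[-0.041,-0.174,0.03,0,0,0,0],[-0.041,-0.174,0.03,0,0,0,0],[-0.041,-0.174,0.03,0,0,0,0]]]}}

```text
time_s: 2.7
tool_pos: [0.5999, -0.2485, 0.1408]
ee_rot: [0.0, 0.001, 1.0, -0.0]
contact_force: [-0.2, -0.1, -0.0]
width: 1.001
```

Run:
```python
from h import *
c=cam('wrist');np.save('wt.npy',c,allow_pickle=True)
for d in imaging.silhouettes('corner_tile','wrist')[:3]:
    m=d['pixels'].astype(np.uint8);r=cv2.minAreaRect(cv2.findNonZero(m));b=cv2.boxPoints(r);print(round(d['p'],2),d['box'],b.round(1).tolist())
    print([ray(c,q,.016)[:2].round(4).tolist() for q in b], ray(c,r[0],.016))
save('wt',c['frame'])
```

```text
0.74 [289.5, 166.7, 334.7, 212.4] [[286.0, 166.5], [333.70001220703125, 162.10000610351562], [338.20001220703125, 210.6999969482422], [290.3999938964844, 215.10000610351562]]
[[0.5756, -0.2823], [0.5712, -0.2327], [0.6239, -0.2273], [0.6287, -0.2793]] [ 0.59925382 -0.25536319  0.016     ]
0.57 [144.9, 252.0, 191.9, 280.5] [[147.39999389648438, 275.79998779296875], [182.89999389648438, 250.10000610351562], [193.5, 264.79998779296875], [158.0, 290.5]]
[[0.7023, -0.4472], [0.6701, -0.4018], [0.6884, -0.3921], [0.7217, -0.4379]] [ 0.69533409 -0.41948637  0.016     ]
```

View pics/wt.png

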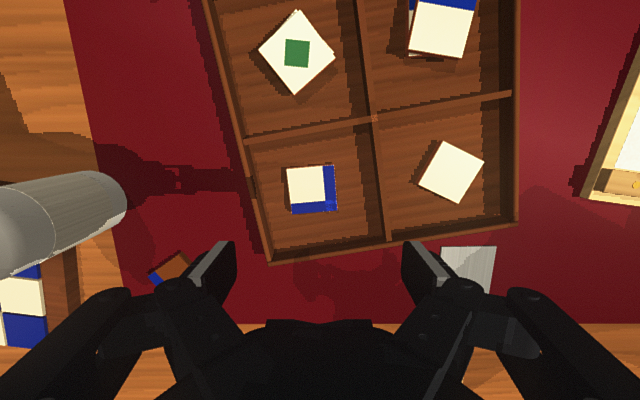

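The corner tile is in clear view at about (312,189), with its L on the right (+y) and bottom (+x) sides. Its centre is at about (0.599, −0.255) and its yaw is about +4.5°. I'll preshape the gripper and descend above it.

```bash
python3 -c "
from h import *
go([.599,-.2554,.055],184.4)
go([.599,-.2554,.017],184.4)"
```

```text
pos [ 0.5991 -0.2451  0.1413] yaw 179.97 w 1.0 F [-0.8  1.1 -0.5] t 2.8
ROW [ 0.     -0.0103  0.0863] [ 0.03 -0.03 -4.43]
pos [ 0.5991 -0.2451  0.1413] yaw 179.97 w 1.0 F [-0.8  1.1 -0.5] t 2.8
ROW [ 0.     -0.0103  0.1243] [ 0.03 -0.03 -4.43]
```

>>> {"method": "jog_arm", "body": {"plan": [[[0,-0.009,0.04,0,0,-4.4,60],[0,-0.009,0.08,0,0,-4.4,60],[0,-0.009,0.085,0,0,-4.4,60],[0,-0.009,0.085,0,0,-4.4,60],[0,-0.009,0.085,0,0,-4.4,60]]]}}

```text
time_s: 3.3
tool_pos: [0.6004, -0.2539, 0.0586]
ee_rot: [0.001, -0.039, 0.999, -0.0]
contact_force: [0.6, -0.0, -0.0]
width: 0.765
```

Run:
```python
from h import *
go([.599,-.2554,.017],184.4)
c=cam('wrist')
for d in imaging.silhouettes('corner_tile','wrist')[:1]:
    m=d['pixels'].astype(np.uint8);r=cv2.minAreaRect(cv2.findNonZero(m));b=cv2.boxPoints(r);print(round(d['p'],2),b.round(1).tolist())
    print([ray(c,q,.016)[:2].round(4).tolist() for q in b], ray(c,r[0],.016))
save('wt2',c['frame'])
go([.599,-.2554,.017],184.4)
```

```text
pos [ 0.6004 -0.2539  0.0586] yaw -175.53 w 0.765 F [ 0.6 -0.  -0. ] t 3.3
ROW [ 0.0015 -0.0013  0.0416] [-0.05  0.1   0.07]
0.75 [[283.0, 179.0], [349.0, 179.0], [349.0, 242.0], [283.0, 242.0]]
[[0.5759, -0.2825], [0.5721, -0.2333], [0.6228, -0.2278], [0.6269, -0.2803]] [ 0.59860488 -0.25603835  0.016     ]
pos [ 0.6005 -0.2544  0.0588] yaw -175.55 w 0.764 F [-0.5  0.5  0.2] t 3.4
ROW [ 0.0017 -0.0008  0.0418] [-0.08  0.14  0.05]
```

View pics/wt2.png

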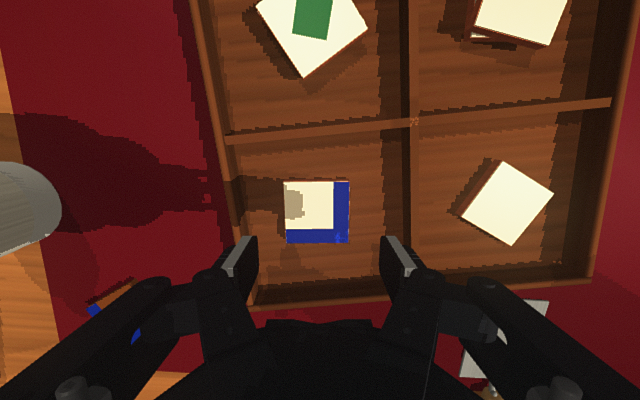

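The tile is square to the tool at about (316,211), and the fingers at columns 245 and 395 straddle it evenly. I'll descend and grip.

>>> {"method": "jog_arm", "body": {"plan": [[[0.001,-0.001,0.02,0,0,0,60],[0.001,-0.001,0.036,0,0,0,60],[0.001,-0.001,0.041,0,0,0,60],[0.001,-0.001,0.041,0,0,0,60],[0.001,-0.001,0.041,0,0,0,60]]]}}

```text
time_s: 3.9
tool_pos: [0.5986, -0.2555, 0.0161]
ee_rot: [0.0, -0.039, 0.999, -0.0]
contact_force: [0.8, -0.5, -0.8]
width: 0.764
```

>>> {"method": "jog_arm", "body": {"plan": [[[0,0,0,0,0,0,160],[0,0,0,0,0,0,160],[0,0,0,0,0,0,160],[0,0,0,0,0,0,160],[0,0,0,0,0,0,160]]]}}

```text
time_s: 4.4
tool_pos: [0.5983, -0.2555, 0.0158]
ee_rot: [0.0, -0.039, 0.999, -0.0]
contact_force: [-0.0, -0.0, -0.7]
width: 0.377
```

The opening is 0.377, about 32 mm, so the fingers closed past the tile. I'll look before doing anything else.

Run:
```python
from h import *
c=cam('wrist');save('g1',c['frame'])
go([.599,-.2554,.017],184.4)
```

```text
pos [ 0.5983 -0.2554  0.0157] yaw -175.57 w 0.374 F [ 0.5 -0.4  0.3] t 4.45
ROW [-0.0007 -0.     -0.0013] [-0.    0.    0.03]
```

View pics/g1.png

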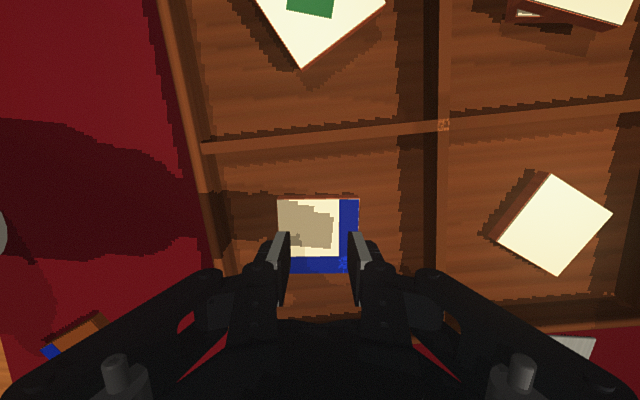

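The closed fingers (columns about 285 and 355) stand over the tile top, so at this opening the tips sit about 8 mm farther back than assumed. The tile hasn't moved. I'll reopen and go about 8 mm lower.

>>> {"method": "jog_arm", "body": {"plan": [[[0,0,-0.003,0,0,0,60],[0,0,-0.003,0,0,0,60],[0,0,-0.003,0,0,0,60],[0,0,0.004,0,0,0,60],[0,0,0.007,0,0,0,60]]]}}

```text
time_s: 4.95
tool_pos: [0.598, -0.2553, 0.0079]
ee_rot: [-0.0, -0.039, 0.999, 0.0]
contact_force: [0.3, -0.3, -0.2]
width: 0.764
```

>>> {"method": "jog_arm", "body": {"plan": [[[0,0,0.001,0,0,0,60],[0,0,0.001,0,0,0,130],[0,0,0.001,0,0,0,130],[0,0,0.001,0,0,0,130],[0,0,0.001,0,0,0,130]]]}}

```text
time_s: 5.45
tool_pos: [0.5984, -0.2554, 0.0078]
ee_rot: [0.0, -0.039, 0.999, -0.0]
contact_force: [0.2, 0.5, -0.3]
width: 0.491
```

Run:
```python
from h import *
c=cam('wrist');w=c['frame'][120:330,190:450]
s=cam('side');u=proj(s,np.array([.6,-.255,.016])).astype(int);print(u)
f=s['frame'];y0=max(0,u[1]-50);x0=max(0,u[0]-60);k=f[y0:y0+100,x0:x0+120]
k=cv2.resize(k,(400,333),interpolation=cv2.INTER_CUBIC);w=cv2.resize(w,(400,333))
save('g2',np.hstack([w,k]))
# tip offset at this moment
for z in (0,.008): print(z,[proj(c,np.array([.5984,-.2554+y,.0078-z])).round() for y in(-.021,.021)])
```

```text
[367 232]
0 [array([285., 231.]), array([352., 236.])]
0.008 [array([286., 227.]), array([351., 232.])]
```

View pics/g2.png

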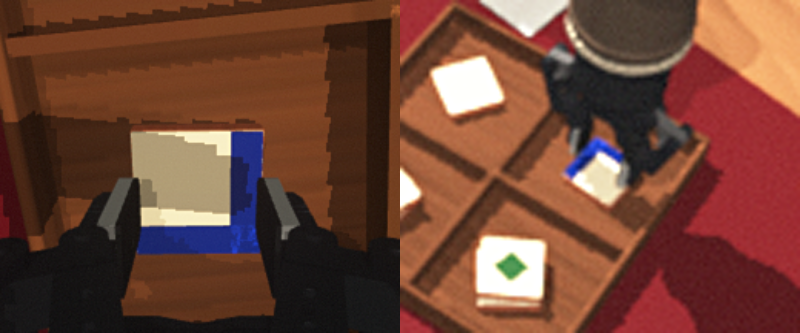

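The pads now sit right at the tile's side edges, about 49 mm apart by pixels, so the opening isn't linear in counts. I'll close further.

>>> {"method": "jog_arm", "body": {"plan": [[[0,0,0,0,0,0,200],[0,0,0,0,0,0,200],[0,0,0,0,0,0,200],[0,0,0,0,0,0,200],[0,0,0,0,0,0,200]]]}}

```text
time_s: 6.05
tool_pos: [0.5983, -0.2554, 0.0077]
ee_rot: [0.0, -0.039, 0.999, -0.0]
contact_force: [-0.5, -0.6, -0.8]
width: 0.216
```

It still isn't gripped. The pixel geometry of the tips (separation against opening) puts them about 25 mm behind the TCP rather than ahead of it, so the tips are still above the tile. I'll reopen and feel downward in small steps, watching the force.

>>> {"method": "jog_arm", "body": {"plan": [[[0,0,0,0,0,0,60],[0,0,0,0,0,0,60],[0,0,0,0,0,0,60],[0,0,0.003,0,0,0,60],[0,0,0.006,0,0,0,60]]]}}

```text
time_s: 6.55
tool_pos: [0.5983, -0.2554, 0.0015]
ee_rot: [0.0, -0.039, 0.999, -0.0]
contact_force: [0.3, 0.4, -0.2]
width: 0.763
```

>>> {"method": "jog_arm", "body": {"plan": [[[0,0,0.001,0,0,0,60],[0,0,0.002,0,0,0,60],[0,0,0.003,0,0,0,60],[0,0,0.004,0,0,0,60],[0,0,0.004,0,0,0,60]]]}}

```text
time_s: 7.05
tool_pos: [0.5982, -0.2554, -0.0025]
ee_rot: [-0.0, -0.039, 0.999, 0.0]
contact_force: [0.3, -0.7, -0.0]
width: 0.766
```

Run:
```python
from h import *
go([.599,-.2554,0],184.4)
c=cam('wrist');w=c['frame'][120:330,160:480]
for d in imaging.silhouettes('corner_tile','wrist')[:1]:
    m=d['pixels'].astype(np.uint8);r=cv2.minAreaRect(cv2.findNonZero(m));print(d['box'],ray(c,r[0],.016),r)
s=cam('side');u=proj(s,np.array([.6,-.255,.016])).astype(int)
f=s['frame'];k=f[u[1]-45:u[1]+25,u[0]-40:u[0]+44]
save('g3',np.hstack([cv2.resize(w,(400,262)),cv2.resize(k,(400,262),interpolation=cv2.INTER_CUBIC)]))
```

```text
pos [ 0.5982 -0.2554 -0.0025] yaw -175.57 w 0.766 F [ 0.3 -0.7 -0. ] t 7.05
ROW [-0.0008 -0.0001 -0.0025] [ 0.   -0.01  0.03]
[272.1, 204.4, 361.5, 288.0] [ 0.59774046 -0.25627847  0.016     ] ((317.0, 245.5), (87.0, 92.0), 90.0)
```

View pics/g3.png

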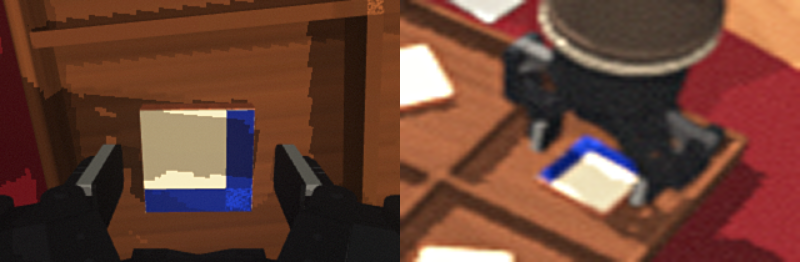

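There's still no contact at TCP z = −2.5 mm. The tips are level with or just above the tile, which hasn't moved. I'll keep feeling down.

>>> {"method": "jog_arm", "body": {"plan": [[[0,0,0.0015,0,0,0,60],[0,0,0.003,0,0,0,60],[0,0,0.0045,0,0,0,60],[0,0,0.006,0,0,0,60],[0,0,0.006,0,0,0,60]]]}}

```text
time_s: 7.7
tool_pos: [0.5981, -0.2553, -0.0086]
ee_rot: [-0.0, -0.039, 0.999, 0.0]
contact_force: [-0.5, 0.3, 0.1]
width: 0.769
```

>>> {"method": "jog_arm", "body": {"plan": [[[0,0,0,0,0,0,130],[0,0,0,0,0,0,130],[0,0,0,0,0,0,130],[0,0,0,0,0,0,130],[0,0,0,0,0,0,130]]]}}

```text
time_s: 8.2
tool_pos: [0.5983, -0.2554, -0.0078]
ee_rot: [0.0, -0.039, 0.999, -0.0]
contact_force: [-2.8, 1.8, 7.3]
width: 0.56
```

The fingers stopped at 0.56 with force, so they're on the tile's sides. I'll lift a little and see whether it holds.

>>> {"method": "jog_arm", "body": {"plan": [[[0,0,0,0,0,0,160],[0,0,0,0,0,0,160],[0,0,-0.001,0,0,0,160],[0,0,-0.002,0,0,0,160],[0,0,-0.003,0,0,0,160]]]}}

```text
time_s: 8.7
tool_pos: [0.5983, -0.2554, -0.0053]
ee_rot: [-0.0, -0.039, 0.999, -0.0]
contact_force: [-0.2, 0.3, -1.3]
width: 0.55
```

Run:
```python
from h import *
go([.599,-.2554,0],184.4)
c=cam('wrist');w=c['frame'][150:340,160:480]
for d in imaging.silhouettes('corner_tile','wrist')[:1]:
    m=d['pixels'].astype(np.uint8);r=cv2.minAreaRect(cv2.findNonZero(m));print(d['box'],ray(c,r[0],.016),r)
s=cam('side');u=proj(s,np.array([.6,-.255,.016])).astype(int)
f=s['frame'];k=f[u[1]-45:u[1]+25,u[0]-40:u[0]+44]
save('g4',np.hstack([cv2.resize(w,(400,262)),cv2.resize(k,(400,262),interpolation=cv2.INTER_CUBIC)]))
```

```text
pos [ 0.5983 -0.2554 -0.0053] yaw -175.57 w 0.55 F [-0.2  0.3 -1.3] t 8.7
ROW [-0.0007 -0.     -0.0053] [-0.   -0.    0.03]
[6.5, 333.0, 77.1, 378.6] [ 0.68219645 -0.4195375   0.016     ] ((42.769229888916016, 354.65380859375), (10.26195240020752, 79.8768310546875), 56.30992889404297)
```

View pics/g4.png

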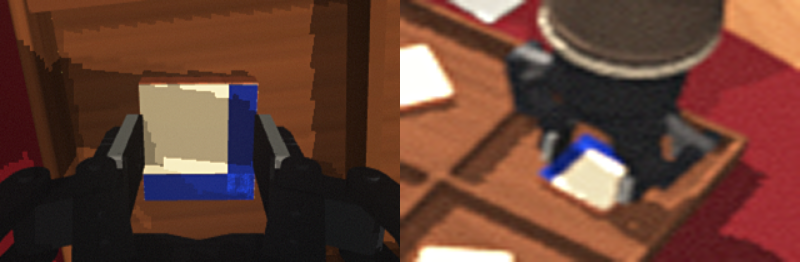

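The tile is gripped square between the pads, with the L intact on the +x and +y sides and the force relieved. I'll lift it and carry it to the board.

>>> {"method": "jog_arm", "body": {"plan": [[[0,0,-0.01,0,0,0,160],[0,0,-0.025,0,0,0,160],[0,0,-0.045,0,0,0,160],[0,0,-0.065,0,0,0,160],[0,0,-0.065,0,0,0,160]]]}}

```text
time_s: 9.35
tool_pos: [0.6003, -0.2564, 0.0636]
ee_rot: [0.002, -0.039, 0.999, -0.001]
contact_force: [0.1, -0.4, -1.1]
width: 0.555
```

```bash
python3 -c "
from h import *
go([.5632,.1912,.06],171.97)"
```

```text
pos [ 0.6003 -0.2564  0.0636] yaw -175.57 w 0.555 F [ 0.1 -0.4 -1.1] t 9.35
ROW [0.0024 0.4491 0.0024] [-0.12  0.27 12.46]
```

>>> {"method": "jog_arm", "body": {"plan": [[[0,0.02,0,0,0,2.5,160],[0,0.055,0,0,0,5,160],[0,0.095,0,0,0,7.5,160],[0,0.14,0,0,0,10,160],[0,0.185,0,0,0,12.5,160]]]}}

```text
time_s: 9.85
tool_pos: [0.5836, -0.0696, 0.0599]
ee_rot: [0.0, 0.072, 0.997, -0.0]
contact_force: [1.3, -0.8, -0.4]
width: 0.552
```

```bash
python3 -c "
from h import *
go([.5632,.1912,.06],171.97)"
```

```text
pos [ 0.5836 -0.0696  0.0599] yaw 171.78 w 0.552 F [ 1.3 -0.8 -0.4] t 9.85
ROW [ 5.750e-02  2.552e-01 -1.000e-04] [ 0.    0.02 -0.19]
```

>>> {"method": "jog_arm", "body": {"plan": [[[0.01,0.045,0,0,0,0,160],[0.021,0.09,0,0,0,0,160],[0.032,0.14,0,0,0,0,160],[0.043,0.185,0,0,0,0,160],[0.052,0.23,0,0,0,0,160]]]}}

```text
time_s: 10.35
tool_pos: [0.5641, 0.166, 0.0599]
ee_rot: [0.0, 0.07, 0.998, 0.0]
contact_force: [1.0, -0.4, 0.2]
width: 0.555
```

>>> {"method": "jog_arm", "body": {"plan": [[[0.004,0.015,0,0,0,0,160],[0.006,0.024,0,0,0,0,160],[0.006,0.024,0.01,0,0,0,160],[0.006,0.024,0.03,0,0,0,160],[0.006,0.024,0.045,0,0,0,160]]]}}

```text
time_s: 10.85
tool_pos: [0.5621, 0.187, 0.0133]
ee_rot: [-0.0, 0.071, 0.997, -0.0]
contact_force: [0.4, -0.5, -0.6]
width: 0.557
```

```bash
python3 -c "
from h import *
go([.5632,.1912,-.002],171.97)"
```

```text
pos [0.5621 0.187  0.0133] yaw 171.84 w 0.557 F [ 0.4 -0.5 -0.6] t 10.85
ROW [-0.0005  0.0043  0.0153] [-0.02 -0.04 -0.13]
```

>>> {"method": "jog_arm", "body": {"plan": [[[0,0,0.003,0,0,0,160],[0,0,0.006,0,0,0,160],[0,0,0.009,0,0,0,160],[0,0,0.011,0,0,0,160],[0,0,0.011,0,0,0,160]]]}}

```text
time_s: 11.35
tool_pos: [0.5624, 0.1886, 0.0038]
ee_rot: [0.0, 0.07, 0.998, 0.0]
contact_force: [-0.5, 0.4, -0.0]
width: 0.559
```

>>> {"method": "jog_arm", "body": {"plan": [[[0,0,0.001,0,0,0,160],[0,0,0.001,0,0,0,160],[0,0,0.002,0,0,0,160],[0,0,0.003,0,0,0,160],[0,0,0.003,0,0,0,160]]]}}

```text
time_s: 11.85
tool_pos: [0.5622, 0.1887, 0.0006]
ee_rot: [-0.0, 0.07, 0.998, -0.0]
contact_force: [0.7, 0.2, -0.1]
width: 0.557
```

>>> {"method": "jog_arm", "body": {"plan": [[[0,0,0.0005,0,0,0,160],[0,0,0.001,0,0,0,160],[0,0,0.0015,0,0,0,160],[0,0,0.002,0,0,0,160],[0,0,0.002,0,0,0,160]]]}}

```text
time_s: 12.35
tool_pos: [0.5622, 0.1887, -0.0015]
ee_rot: [-0.0, 0.07, 0.998, -0.0]
contact_force: [0.8, -0.8, -0.7]
width: 0.549
```

>>> {"method": "jog_arm", "body": {"plan": [[[0,0,0.0005,0,0,0,160],[0,0,0.001,0,0,0,160],[0,0,0.0015,0,0,0,160],[0,0,0.0015,0,0,0,160],[0,0,0.0015,0,0,0,160]]]}}

```text
time_s: 12.85
tool_pos: [0.5623, 0.1887, -0.0019]
ee_rot: [0.0, 0.07, 0.998, 0.0]
contact_force: [-4.6, -1.0, 18.7]
width: 0.554
```

It touched down at the expected height. I'll ease off slightly, then slide toward the x batten.

>>> {"method": "jog_arm", "body": {"plan": [[[0,0,-0.0012,0,0,0,160],[-0.002,0,-0.0012,0,0,0,160],[-0.004,0,-0.0012,0,0,0,160],[-0.006,0,-0.0012,0,0,0,160],[-0.007,0,-0.0012,0,0,0,160]]]}}

```text
time_s: 13.35
tool_pos: [0.5693, 0.1876, -0.0018]
ee_rot: [-0.0, 0.07, 0.998, -0.0]
contact_force: [-1.2, -0.2, 1.1]
width: 0.554
```

>>> {"method": "jog_arm", "body": {"plan": [[[-0.0005,0,0,0,0,0,160],[-0.001,0,0,0,0,0,160],[-0.0015,0,0,0,0,0,160],[-0.002,0,0,0,0,0,160],[-0.002,0,0,0,0,0,160]]]}}

```text
time_s: 13.85
tool_pos: [0.5699, 0.1875, -0.0018]
ee_rot: [-0.001, 0.07, 0.998, -0.0]
contact_force: [-7.6, 4.2, 5.5]
width: 0.556
```

>>> {"method": "jog_arm", "body": {"plan": [[[-0.0005,0,0,0,0,0,160],[-0.001,0,0,0,0,0,160],[-0.001,0,0,0,0,0,160],[-0.001,0,0,0,0,0,160],[-0.001,0,0,0,0,0,160]]]}}

```text
time_s: 14.35
tool_pos: [0.57, 0.1875, -0.0018]
ee_rot: [-0.002, 0.07, 0.998, -0.0]
contact_force: [-11.5, 6.2, 8.6]
width: 0.555
```

Run:
```python
from h import *
c=cam('wrist');save('b1',c['frame'][100:400,100:540])
go([.5632,.1912,-.002],171.97)
```

```text
pos [ 0.57    0.1874 -0.0018] yaw 171.92 w 0.556 F [-11.8   5.5   8.3] t 14.4
ROW [0.0072 0.0028 0.0002] [-0.05 -0.2  -0.05]
```

View pics/b1.png

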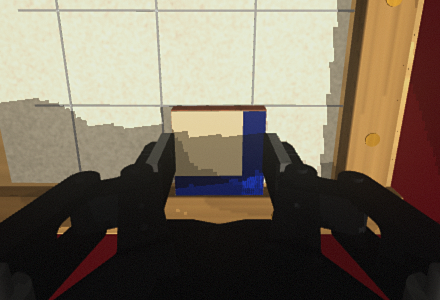

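The tile lies on the board with its L edge against the x batten, at about (220,195) in the crop. I'll release it, rise, and then push it in y with nearly shut fingers turned 90°.

>>> {"method": "jog_arm", "body": {"plan": [[[0,0,0,0,0,0,70],[0,0,0,0,0,0,70],[0,0,0,0,0,0,70],[0,0,-0.01,0,0,0,70],[0,0,-0.04,0,0,0,70]]]}}

```text
time_s: 14.9
tool_pos: [0.5706, 0.1867, 0.0372]
ee_rot: [-0.002, 0.07, 0.998, -0.001]
contact_force: [-0.7, 0.3, -0.3]
width: 0.726
```

>>> {"method": "jog_arm", "body": {"plan": [[[0,0,-0.04,0,0,8,200],[0,-0.02,-0.04,0,0,16,200],[0,-0.04,-0.04,0,0,24,200],[0,-0.055,-0.04,0,0,32,200],[0,-0.055,-0.04,0,0,40,200]]]}}

```text
time_s: 15.4
tool_pos: [0.5644, 0.1311, 0.0793]
ee_rot: [0.0, 0.411, 0.912, 0.0]
contact_force: [0.2, 0.3, -0.6]
width: 0.218
```

```bash
cat >> h.py <<'E'
a=np.radians(-8.03);EX=np.array([np.cos(a),np.sin(a),0]);EY=np.array([-np.sin(a),np.cos(a),0]);C=np.array([.607,.2507,0])
def B(x,y,z): return C+EX*x+EY*y+[0,0,z]
def tb():
    p=np.array(manip.observe()['tool_pos'])-C;print('tcp in corner frame',(p@EX).round(4),(p@EY).round(4),p[2].round(4))
def tile(show=None):
    c=cam('wrist')
    for d in imaging.silhouettes('corner_tile','wrist')[:2]:
        m=d['pixels'].astype(np.uint8);r=cv2.minAreaRect(cv2.findNonZero(m));b=cv2.boxPoints(r)
        P=[ray(c,q,.022)-C for q in b];print('tile',round(d['p'],2),[((p@EX).round(4),(p@EY).round(4)) for p in P])
    return c
E
python3 - <<'E'
from h import *
go(B(-.028,-.124,.045),81.97)
tile();tb()
E
```

```text
pos [0.5644 0.1311 0.0793] yaw 131.52 w 0.218 F [ 0.2  0.3 -0.6] t 15.4
ROW [ 0.0021 -0.0014  0.0343] [2.000e-02 2.000e-02 4.955e+01]
tile 0.8 [(np.float64(-0.0539), np.float64(-0.0924)), (np.float64(-0.052), np.float64(-0.0424)), (np.float64(-0.0003), np.float64(-0.0415)), (np.float64(-0.0002), np.float64(-0.094))]
tcp in corner frame -0.0253 -0.1231 0.0792
```

The camera shows the tile flush to the x batten, centred near (−26, −68) mm from the corner. I'll finish the turn and descend.

>>> {"method": "jog_arm", "body": {"plan": [[[0.002,-0.001,0,0,0,8.5,200],[0.002,-0.001,0,0,0,17,200],[0.002,-0.001,0,0,0,25.5,200],[0.002,-0.001,0,0,0,34,200],[0.002,-0.001,0,0,0,42.5,200]]]}}

```text
time_s: 16.0
tool_pos: [0.5626, 0.134, 0.0788]
ee_rot: [0.0, 0.711, 0.703, 0.0]
contact_force: [0.4, 0.3, -0.8]
width: 0.216
```

```bash
python3 -c "
from h import *
go(B(-.028,-.124,.012),81.97);tb()"
```

```text
pos [0.5626 0.134  0.0788] yaw 89.39 w 0.216 F [ 0.4  0.3 -0.8] t 16.0
ROW [-0.0022 -0.0006  0.0668] [ 0.03 -0.01  7.42]
tcp in corner frame -0.0277 -0.1218 0.0788
```

>>> {"method": "jog_arm", "body": {"plan": [[[-0.002,-0.0005,0.03,0,0,7.4,200],[-0.002,-0.0005,0.05,0,0,7.4,200],[-0.002,-0.0005,0.06,0,0,7.4,200],[-0.002,-0.0005,0.067,0,0,7.4,200],[-0.002,-0.0005,0.067,0,0,7.4,200]]]}}

```text
time_s: 16.5
tool_pos: [0.5617, 0.1318, 0.0111]
ee_rot: [-0.0, 0.754, 0.657, -0.0]
contact_force: [-0.4, 0.6, 0.1]
width: 0.215
```

>>> {"method": "jog_arm", "body": {"plan": [[[0,0,0.001,0,0,0,200],[0,0,0.002,0,0,0,200],[0,0,0.004,0,0,0,200],[0,0,0.006,0,0,0,200],[0,0,0.006,0,0,0,200]]]}}

```text
time_s: 17.0
tool_pos: [0.5617, 0.1316, 0.0052]
ee_rot: [-0.0, 0.755, 0.656, -0.0]
contact_force: [0.0, 0.2, -0.2]
width: 0.214
```

```bash
python3 -c "
from h import *
go(B(-.028,-.110,.006),81.97);tile();tb()"
```

```text
pos [0.5617 0.1316 0.0052] yaw 82.03 w 0.214 F [ 0.   0.2 -0.2] t 17.0
ROW [ 0.0142  0.0002 -0.0008] [-0.01  0.    0.06]
tile 0.63 [(np.float64(-0.0539), np.float64(-0.0927)), (np.float64(-0.0508), np.float64(-0.0421)), (np.float64(-0.001), np.float64(-0.0429)), (np.float64(0.0008), np.float64(-0.0936))]
tcp in corner frame -0.0281 -0.1242 0.0054
```

>>> {"method": "jog_arm", "body": {"plan": [[[0.008,0,0,0,0,0,200],[0.016,0,0,0,0,0,200],[0.022,0,0,0,0,0,200],[0.028,0,0,0,0,0,200],[0.035,0,0,0,0,0,200]]]}}

```text
time_s: 17.6
tool_pos: [0.5667, 0.167, 0.0053]
ee_rot: [0.0, 0.754, 0.656, -0.0]
contact_force: [0.1, 0.4, -1.7]
width: 0.212
```

```bash
python3 -c "
from h import *
tb();tile();tb();print(manip.observe()['contact_force'])"
```

```text
tcp in corner frame -0.0282 -0.0885 0.0053
tile 0.8 [(np.float64(-0.0504), np.float64(-0.0414)), (np.float64(-0.0013), np.float64(-0.0414)), (np.float64(0.0012), np.float64(-0.0927)), (np.float64(-0.0524), np.float64(-0.0927))]
tile 0.71 [(np.float64(-0.1725), np.float64(0.0318)), (np.float64(0.03), np.float64(0.0319)), (np.float64(0.0538), np.float64(-0.1635)), (np.float64(-0.231), np.float64(-0.1638))]
tcp in corner frame -0.0281 -0.0882 0.0054
[-0.09828368 -0.45584071 -0.03741713]
```

The tile didn't move, so the tips passed above it. I'll back off and go lower, feeling for the board.

>>> {"method": "jog_arm", "body": {"plan": [[[-0.015,0,0,0,0,0,200],[-0.035,0,0,0,0,0,200],[-0.035,0,0.002,0,0,0,200],[-0.035,0,0.005,0,0,0,200],[-0.035,0,0.007,0,0,0,200]]]}}

```text
time_s: 18.2
tool_pos: [0.5618, 0.1315, -0.0019]
ee_rot: [-0.0, 0.755, 0.656, -0.0]
contact_force: [0.1, -0.2, -0.4]
width: 0.218
```

>>> {"method": "jog_arm", "body": {"plan": [[[0,0,0.001,0,0,0,200],[0,0,0.002,0,0,0,200],[0,0,0.003,0,0,0,200],[0,0,0.003,0,0,0,200],[0,0,0.003,0,0,0,200]]]}}

```text
time_s: 18.7
tool_pos: [0.5618, 0.1318, -0.0046]
ee_rot: [-0.0, 0.754, 0.656, -0.0]
contact_force: [-0.3, 0.7, -0.5]
width: 0.216
```

>>> {"method": "jog_arm", "body": {"plan": [[[0,0,0.001,0,0,0,200],[0,0,0.002,0,0,0,200],[0,0,0.003,0,0,0,200],[0,0,0.003,0,0,0,200],[0,0,0.003,0,0,0,200]]]}}

```text
time_s: 19.2
tool_pos: [0.5621, 0.1317, -0.0054]
ee_rot: [0.0, 0.755, 0.656, 0.001]
contact_force: [-12.4, -2.6, 47.9]
width: 0.212
```

The board was found at TCP z ≈ −5 mm. I'll raise about 4 mm so the tips are at tile mid-height, then push.

>>> {"method": "jog_arm", "body": {"plan": [[[0,0,-0.006,0,0,0,200],[0,0,-0.006,0,0,0,200],[0.01,0,-0.006,0,0,0,200],[0.02,0,-0.006,0,0,0,200],[0.025,0,-0.006,0,0,0,200]]]}}

```text
time_s: 19.7
tool_pos: [0.5654, 0.1577, -0.002]
ee_rot: [-0.0, 0.754, 0.656, -0.0]
contact_force: [-0.3, -1.0, 0.3]
width: 0.215
```

>>> {"method": "jog_arm", "body": {"plan": [[[0.003,0,0,0,0,0,200],[0.006,0,0,0,0,0,200],[0.009,0,0,0,0,0,200],[0.012,0,0,0,0,0,200],[0.012,0,0,0,0,0,200]]]}}

```text
time_s: 20.2
tool_pos: [0.5671, 0.1686, -0.0016]
ee_rot: [0.0, 0.755, 0.656, 0.0]
contact_force: [1.0, 0.2, 1.4]
width: 0.214
```

```bash
python3 -c "
from h import *
tb();tile();tb();print(manip.observe()['contact_force'])"
```

```text
tcp in corner frame -0.0281 -0.0869 -0.0016
tile 0.77 [(np.float64(-0.0506), np.float64(-0.0258)), (np.float64(-0.0011), np.float64(-0.0258)), (np.float64(0.0015), np.float64(-0.0755)), (np.float64(-0.0527), np.float64(-0.0755))]
tcp in corner frame -0.0281 -0.0873 -0.0017
[-1.29647051  0.0399178   0.41684748]
```

It's sliding well, with about 26 mm to go.

>>> {"method": "jog_arm", "body": {"plan": [[[0.004,0,0,0,0,0,200],[0.009,0,0,0,0,0,200],[0.014,0,0,0,0,0,200],[0.018,0,0,0,0,0,200],[0.021,0,0,0,0,0,200]]]}}

```text
time_s: 20.8
tool_pos: [0.5699, 0.1896, -0.0016]
ee_rot: [0.0, 0.754, 0.656, 0.0]
contact_force: [-0.1, -0.3, 1.0]
width: 0.217
```

>>> {"method": "jog_arm", "body": {"plan": [[[0.001,0,0,0,0,0,200],[0.002,0,0,0,0,0,200],[0.003,0,0,0,0,0,200],[0.003,0,0,0,0,0,200],[0.003,0,0,0,0,0,200]]]}}

```text
time_s: 21.3
tool_pos: [0.5703, 0.192, -0.0016]
ee_rot: [-0.0, 0.755, 0.656, -0.0]
contact_force: [-0.9, 0.3, 0.2]
width: 0.212
```

```bash
python3 -c "
from h import *
tb();tile();tb();print(manip.observe()['contact_force'])"
```

```text
tcp in corner frame -0.0282 -0.0633 -0.0016
tile 0.67 [(np.float64(-0.0506), np.float64(-0.0017)), (np.float64(-0.0013), np.float64(-0.0017)), (np.float64(0.0014), np.float64(-0.0519)), (np.float64(-0.0528), np.float64(-0.0519))]
tcp in corner frame -0.0281 -0.0633 -0.0017
[-0.15508802  1.12540023 -0.31948028]
```

>>> {"method": "jog_arm", "body": {"plan": [[[0.0005,0,0,0,0,0,200],[0.001,0,0,0,0,0,200],[0.0015,0,0,0,0,0,200],[0.002,0,0,0,0,0,200],[0.002,0,0,0,0,0,200]]]}}

```text
time_s: 21.9
tool_pos: [0.5705, 0.1941, -0.0017]
ee_rot: [-0.0, 0.755, 0.656, 0.0]
contact_force: [-1.1, -0.5, 0.3]
width: 0.218
```

>>> {"method": "jog_arm", "body": {"plan": [[[0.0005,0,0,0,0,0,200],[0.001,0,0,0,0,0,200],[0.0015,0,0,0,0,0,200],[0.002,0,0,0,0,0,200],[0.002,0,0,0,0,0,200]]]}}

```text
time_s: 22.4
tool_pos: [0.5705, 0.195, -0.0017]
ee_rot: [0.0, 0.754, 0.656, -0.001]
contact_force: [-0.2, -9.9, 3.2]
width: 0.218
```

It's in contact with the y batten. A light seating press, then I'll back off, rise, turn back, and do a light confirming push toward the x batten.

>>> {"method": "jog_arm", "body": {"plan": [[[0.0005,0,0,0,0,0,200],[0.0005,0,0,0,0,0,200],[-0.005,0,0,0,0,0,200],[-0.02,0,0,0,0,0,200],[-0.03,0,-0.03,0,0,0,200]]]}}

```text
time_s: 22.9
tool_pos: [0.564, 0.1646, 0.0257]
ee_rot: [-0.001, 0.754, 0.656, -0.002]
contact_force: [0.6, -0.6, -0.1]
width: 0.214
```

>>> {"method": "jog_arm", "body": {"plan": [[[0,0,-0.04,0,0,-8.5,200],[0,-0.02,-0.04,0,0,-17,200],[0,-0.04,-0.04,0,0,-25.5,200],[0,-0.05,-0.04,0,0,-34,200],[0.0,-0.05,-0.04,0,0,-42.5,200]]]}}

```text
time_s: 23.4
tool_pos: [0.5153, 0.1725, 0.0684]
ee_rot: [-0.0, 0.463, 0.887, -0.0]
contact_force: [0.3, 0.1, -0.1]
width: 0.217
```

```bash
python3 -c "
from h import *
go(B(-.1,-.028,.04),171.97);tile();tb()"
```

```text
pos [0.5153 0.1725 0.0684] yaw 124.89 w 0.217 F [ 0.3  0.1 -0.1] t 23.4
ROW [0.0592 0.0277 0.0284] [ -0.05  -0.05 -47.08]
tile 0.76 [(np.float64(-0.0549), np.float64(-0.0489)), (np.float64(-0.0541), np.float64(0.0005)), (np.float64(-0.0011), np.float64(0.0003)), (np.float64(0.0006), np.float64(-0.0514))]
tcp in corner frame -0.0783 -0.0898 0.0685
```

>>> {"method": "jog_arm", "body": {"plan": [[[0.015,0.007,0,0,0,-8.5,200],[0.03,0.014,0,0,0,-17,200],[0.045,0.021,0,0,0,-25.5,200],[0.059,0.028,0,0,0,-34,200],[0.059,0.028,0,0,0,-42.5,200]]]}}

```text
time_s: 24.0
tool_pos: [0.5069, 0.2388, 0.0683]
ee_rot: [0.0, 0.112, 0.994, 0.0]
contact_force: [-0.2, 0.9, 0.5]
width: 0.212
```

```bash
python3 -c "
from h import *
go(B(-.09,-.028,-.001),171.97);tb()"
```

```text
pos [0.5069 0.2388 0.0683] yaw 167.11 w 0.212 F [-0.2  0.9  0.5] t 24.0
ROW [-0.0076 -0.0017  0.0693] [ 0.03  0.02 -4.86]
tcp in corner frame -0.0974 -0.0257 0.0683
```

>>> {"method": "jog_arm", "body": {"plan": [[[0,-0.002,0.03,0,0,-4.9,200],[0,-0.002,0.05,0,0,-4.9,200],[0,-0.002,0.06,0,0,-4.9,200],[0,-0.002,0.066,0,0,-4.9,200],[0,-0.002,0.069,0,0,-4.9,200]]]}}

```text
time_s: 24.5
tool_pos: [0.5066, 0.2356, -0.0008]
ee_rot: [0.0, 0.071, 0.997, 0.0]
contact_force: [-0.7, -0.1, -0.7]
width: 0.216
```

>>> {"method": "jog_arm", "body": {"plan": [[[-0.005,0,0,0,0,0,200],[-0.013,0,0,0,0,0,200],[-0.021,0,0,0,0,0,200],[-0.028,0,0,0,0,0,200],[-0.031,0,0,0,0,0,200]]]}}

```text
time_s: 25.0
tool_pos: [0.5384, 0.2314, -0.0003]
ee_rot: [0.001, 0.071, 0.997, 0.0]
contact_force: [0.4, 1.0, -0.7]
width: 0.218
```

```bash
python3 -c "
from h import *
go(B(-.06,-.028,-.001),171.97);tb()"
```

```text
pos [ 5.384e-01  2.314e-01 -3.000e-04] yaw 171.9 w 0.218 F [ 0.4  1.  -0.7] t 25.0
ROW [-0.0052  0.0007  0.0007] [ 0.03  0.06 -0.07]
tcp in corner frame -0.0652 -0.0287 -0.0003
```

>>> {"method": "jog_arm", "body": {"plan": [[[-0.001,0,0.001,0,0,0,200],[-0.002,0,0.001,0,0,0,200],[-0.003,0,0.001,0,0,0,200],[-0.004,0,0.001,0,0,0,200],[-0.004,0,0.001,0,0,0,200]]]}}

```text
time_s: 25.5
tool_pos: [0.541, 0.2309, -0.0016]
ee_rot: [0.0, 0.07, 0.998, 0.0]
contact_force: [-0.3, -0.1, -0.0]
width: 0.217
```

>>> {"method": "jog_arm", "body": {"plan": [[[-0.0005,0,0,0,0,0,200],[-0.001,0,0,0,0,0,200],[-0.0015,0,0,0,0,0,200],[-0.0015,0,0,0,0,0,200],[-0.0015,0,0,0,0,0,200]]]}}

```text
time_s: 26.0
tool_pos: [0.5419, 0.2306, -0.0017]
ee_rot: [-0.0, 0.07, 0.998, -0.0]
contact_force: [-4.3, 2.9, 3.7]
width: 0.216
```

>>> {"method": "jog_arm", "body": {"plan": [[[-0.001,0,0,0,0,0,200],[-0.001,0,0,0,0,0,200],[-0.001,0,0,0,0,0,200],[0.005,0,0,0,0,0,200],[0.02,0,0,0,0,0,200]]]}}

```text
time_s: 26.5
tool_pos: [0.5238, 0.2336, -0.0015]
ee_rot: [0.001, 0.071, 0.998, 0.0]
contact_force: [0.5, -0.5, -1.0]
width: 0.216
```

>>> {"method": "jog_arm", "body": {"plan": [[[0.02,0,-0.02,0,0,0,200],[0.02,0,-0.06,0,0,0,200],[0.02,0,-0.1,0,0,0,200],[0.02,0,-0.13,0,0,0,200],[0.02,0,-0.13,0,0,0,200]]]}}

```text
time_s: 27.0
tool_pos: [0.5054, 0.2372, 0.1324]
ee_rot: [0.003, 0.07, 0.998, 0.002]
contact_force: [-0.3, 0.3, -0.3]
width: 0.218
```

Run:
```python
from h import *
c=tile();tb();u=proj(c,B(-.02,-.02,.022)).astype(int);print(u)
k=c['frame'][max(0,u[1]-60):u[1]+60,u[0]-80:u[0]+80]
save('fin',cv2.resize(k,None,fx=4.5,fy=4.5,interpolation=cv2.INTER_CUBIC))
```

```text
tcp in corner frame -0.1006 -0.0287 0.1289
[325 262]
```

View pics/fin.png

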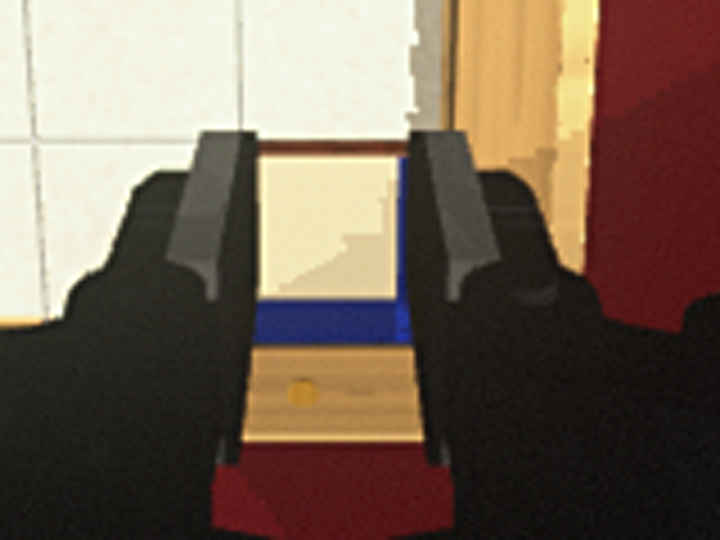

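The view shows the tile's +x band tight and parallel to the lower batten, at about row 345 in the crop. The fingers hide the y side, so I'll move aside and measure that numerically.

>>> {"method": "jog_arm", "body": {"plan": [[[0.01,-0.03,0,0,0,0,200],[0.01,-0.06,0,0,0,0,200],[0.01,-0.08,0,0,0,0,200],[0.01,-0.08,0,0,0,0,200],[0.01,-0.08,0,0,0,0,200]]]}}

```text
time_s: 27.6
tool_pos: [0.4814, 0.1582, 0.1275]
ee_rot: [-0.001, 0.071, 0.997, -0.0]
contact_force: [0.4, 0.6, 0.2]
width: 0.218
```

Run:
```python
from h import *
c=tile();tb()
# blue-band outer edges, lines fitted along each: sample rectified top face (z=.022) at 0.25 mm
xs=np.arange(-.06,.012,.00025);g=np.array([[proj(c,B(x,y,.022)) for y in xs] for x in xs],np.float32)
im=cv2.remap(c['frame'],g[...,0],g[...,1],cv2.INTER_LINEAR).astype(int)
blue=(im[...,2]-im[...,0]>30)
for x in (-.045,-.035,-.025,-.015,-.006):
    i=int((x+.06)/.00025);r=np.where(blue[i])[0];q=np.where(blue[:,i])[0]
    print(x,'y band end',xs[r[-1]].round(4) if len(r) else None,'x band end',xs[q[-1]].round(4) if len(q) else None)
```

```text
tile 0.64 [(np.float64(-0.0536), np.float64(-0.0514)), (np.float64(-0.0549), np.float64(-0.0009)), (np.float64(-0.0228), np.float64(0.0029)), (np.float64(-0.0214), np.float64(-0.0491))]
tcp in corner frame -0.1112 -0.1084 0.1278
-0.045 y band end 0.0003 x band end None
-0.035 y band end 0.0 x band end None
-0.025 y band end None x band end None
-0.015 y band end None x band end None
-0.006 y band end None x band end -0.0302
```

The y band ends within about 0.3 mm of the batten face, but the fingers still hide part of the tile. One more unobstructed check.

>>> {"method": "jog_arm", "body": {"plan": [[[-0.04,0,0,0,0,0,200],[-0.08,0,0,0,0,0,200],[-0.1,0,0,0,0,0,200],[-0.1,0,0,0,0,0,200],[-0.1,0,0,0,0,0,200]]]}}

```text
time_s: 28.2
tool_pos: [0.5803, 0.145, 0.1276]
ee_rot: [-0.001, 0.07, 0.998, -0.0]
contact_force: [-0.6, 0.1, -0.1]
width: 0.217
```

Run:
```python
from h import *
c=tile();tb()
xs=np.arange(-.06,.012,.00025);g=np.array([[proj(c,B(x,y,.022)) for y in xs] for x in xs],np.float32)
im=cv2.remap(c['frame'],g[...,0],g[...,1],cv2.INTER_LINEAR).astype(int)
blue=(im[...,2]-im[...,0]>15)
Y=[];X=[];t=[]
for x in np.arange(-.046,-.003,.002):
    i=int((x+.06)/.00025);r=np.where(blue[i])[0];q=np.where(blue[:,i])[0]
    t.append(x);Y.append(xs[r[-1]] if len(r) else np.nan);X.append(xs[q[-1]] if len(q) else np.nan)
for n,v in (('y',Y),('x',X)):
    v=np.array(v);k=~np.isnan(v);print(n,(v*1000).round(1), 'slope deg',np.degrees(np.polyfit(np.array(t)[k],v[k],1)[0]).round(2) if k.sum()>3 else None)
```

```text
tile 0.59 [(np.float64(-0.0507), np.float64(-0.0532)), (np.float64(-0.0506), np.float64(-0.0005)), (np.float64(0.0003), np.float64(0.0049)), (np.float64(0.0002), np.float64(-0.0505))]
tcp in corner frame -0.0124 -0.1086 0.128
y [0.5 0.8 0.8 0.5 0.5 0.5 0.3 0.5 0.3 0.5 0.5 0.5 0.8 0.5 0.5 0.3 0.3 0.5
 0.3 0.5 0.5 0.5] slope deg -0.22
x [-0.7 -0.7 -0.7 -0.7 -0.7 -0.7 -0.7 -0.7 -0.7 -0.7 -0.7 -0.7 -0.7 -0.7
 -0.7 -0.7 -0.7 -0.7 -0.7 -0.7 -0.7 -0.7] slope deg 0.0
```

The edges are within 1 mm of both battens and the slopes are 0.2° or less. I'm handing in.

```bash
python3 -c "
from cell import manip
print(manip.close_job())"
```

```text
the job is handed in; nothing more can be done
None
```

The corner tile is laid face up on the setting board and pushed into the corner of the two battens. The corner of its blue L is in that corner. The job was handed in at about 28 s with the gripper clear of everything; no verdict is reported.

I slid the tile along the board while still gripped until it met the x batten, released it, and pushed it to the y batten with nearly shut fingers. A light second push toward the x batten finished it. I felt contact against both battens.

**Last checks:** an unobstructed wrist-camera measurement put the blue edges within 1 mm of both batten faces (−0.7 mm in x, +0.5 mm in y). The tile was square to 0.2° or better. The camera calibration is only good to about 2 mm, so the felt contact is the stronger evidence.

**What disagreed or failed on the way:**
- **Fingertips:** they stood about 17 mm behind the TCP, not 8 mm ahead as the interface text says. Several grip closures and the first y push passed above the tile without moving it.
- **Contact force:** feeling for the board pressed the fingertips on it with about 48 N for a moment. That was finger contact, not the arm or the gripper's body.
- **Network outlines:** they were 2 to 5 mm off where the fingers or nearby blue confused them, so I used the blue-edge measurement at the end.

I did not re-measure the other tiles, the bottle, the jar or the spatula at the end. No contact with any of them was planned or felt.

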